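Clamp a tin for opening

ROBOT

A 6-joint arm with a two-finger parallel gripper is mounted at the origin on the work surface. World frame = base frame: x ahead of the robot, y to its left, z up, the work surface at z = 0. Lengths are in m, angles in rad, forces in N, time in s.
With the tool pointing down it reaches from about 0.35 to 0.85 m from the base axis. Payload 8.1 kg.
Tool frame: the origin (TCP) lies between the finger pads; the fingertips stand ahead of it and the grasp point (between the pads) lies 2 mm behind it (tip_reach is the z of the fingertips in the tool frame, in m); z points along the fingers, y is the line along which they close (so a half turn about z gives the same grasp; the last joint's range is limited). The gripper opens to 85 mm and grips with 20 to 120 N. Pads are 22 mm wide; open, the fingers measure 114 mm over their backs; the gripper's body (76 mm by 85 mm) begins 54 mm behind the grasp point. The pads swing forward as they close: fully open they stand 13 mm farther back than shut.
Start: joints at [1.157, 0.13, 1.488, -0, 1.523, -0.085], TCP at [0.194, 0.568, 0.248] pointing down, gripper open.
Joint ranges: [-2.96, 2.96], [-0.89, 2.26], [0.02, 2.5], [-1.34, 4.48], [0, 2.73], [-2.66, 2.66]. Speed limits (rad/s): [2.39, 2.39, 2.79, 3.14, 3.14, 3.14].

INTERFACE

Orientations are given as a rotation vector (axis times angle).
In Python, from cell import * gives the robot as it stands.
- The arm moves only by the tool arm_command, never from a script. Its argument "rows" is a list of rows, each an object with "fingers": the opening, from 0 (shut) to 1 (fully open); "translation": the shift along the world's x, y, z scaled (see below), a list of three; "dr": the turn, a rotation vector about the world's x, y, z scaled (see below), a list of three. A call has 1 to 12 rows; each row is the pose to reach, as a shift and turn from the pose commanded when the call began, turning the shorter way round; what a row does not reach only later rows make up. The controller multiplies each number of a shift by 250 mm and each number of a turn by 360 degrees. A row lasts 1/10 s, in which the tool goes at most 50 mm and 8.59 degrees, less where a joint would pass 70% of its speed; a pose out of reach is approached as far as the arm can. A call with a number of a shift or a turn outside -1 to 1 is refused whole. A call with a gripper value outside its range is refused whole. The fingers move at their own pace and stop on an object; "grip_force" is the grip in N (left out, the last holds). Time passes only in rows, so rows that repeat a pose let the fingers close. It gives the time, the measured TCP pose, the force, the opening and the grip force at its end, in the units of the state.
- sense(): the state, without advancing time (a new reading comes with each control period).
- camera(name): name is "side" or "top"; returns a dict with "image" (420x560x3 uint8, red, green, blue), "z_map" (420x560 float32, m along the optical axis (not along the pixel's ray), 0 where there is no reading), "camera_matrix" (3x3 intrinsics, pixels), "k1" (the pictures are not rectified: a ray, as slopes to the right and down, at radius r is drawn at 1 + k1 r^2 times it, then the intrinsics apply), "rvec" (rotation vector, rad) and "tvec" (3), from world to camera coordinates, as OpenCV has them. Camera axes: x right, y down, z forward; pixel columns grow to the right and rows downward; lengths in m; the calibration is good to about 2 mm. A picture is of the moment at which its call begins.
- finish_job(): hands the job in; it is judged then, once.
Trained networks look in the newest picture that a camera, given by its name, has taken for a name from the list of things; names that differ only in an ending like _2 or _b are one class to them, and where a whole thing is asked for, a point or a joint stands for the part that bears it (a point fixed in the world has none). Each returns a list of dicts, best first, with "confidence" (0 to 1); they miss things now and then, are a little off and sometimes report something else, mostly with a low value. They report only what shows in the picture. A call takes as long as a camera call. They do not tell look-alikes from the thing itself.
- spot_in(camera, query): "pixel" ([row, column] in pixels, amid what is visible of it).
The state is a dict: "time": time; "joint_positions": joint angles; "joint_velocities": joint speeds; "joint_torque": joint torques, N m; "eef_pos": TCP position; "orientation": TCP orientation; "wrist_force": force on the tool from outside, world axes, zero at the start; "wrist_torque": the same for the moment, N m; "grip_width": finger opening in m; "finger_force": force on a finger pad.
Only numpy, scipy, OpenCV 4.12 (cv2) and the standard library are available. Lean on these libraries where they do the work, as an engineer would, in place of code of your own. Each camera call takes 0.05 s, during which the arm holds its last target. There are 200 camera calls.

TASK

The small tin's lid is stuck: lift the small tin off the wide one, stand it upright on the bed of the ratchet clamp between the two jaws, and let go of it. Then pump the clamp's trigger, squeezing it right in and letting it spring right out, as often as it takes for the jaw to press the tin against the fixed jaw, and finish while still holding the trigger squeezed so that the tin is gripped firmly but not crushed. Move the jaw with the trigger only, and leave the other tins and the glass shaker where they stand.

Things in the scene. Friction and masses are not known exactly. Their poses are not given: they have to be found in the camera images.
- small_tin: The narrow closed steel tin to be clamped: upright cylinder 60 mm in diameter, 90 mm tall with its press-fit lid, about 0.2 kg. Origin at the centre of its underside, z up. It starts standing on top of one of the two wide 60 mm tall tins.
- wide_tin_a: Bystander: wide closed steel tin, 90 mm in diameter, 60 mm tall, under the small tin. Origin at the centre of its underside.
- wide_tin_b: Bystander: wide closed steel tin, 90 mm in diameter, 60 mm tall, under wide_tin_c, on the other side. Origin at the centre of its underside.
- wide_tin_c: Bystander: wide closed steel tin, 84 mm in diameter, 50 mm tall, standing on wide_tin_b. Origin at the centre of its underside.
- shaker: Bystander: empty glass shaker (open cup), 68 mm across the rim, 120 mm tall. Origin at the centre of its underside.
- clamp: Ratchet bar clamp on a wooden board 140 x 420 x 15 mm screwed to the shelf; place and turn vary. Origin on the shelf surface under the mechanism; y along the bar to the fixed jaw, x across it, z up. In mm in this frame: housing x +-18, y -146 to -60, up to z 71, carrying handle and trigger upright; the bed is the bare board top, z 15, between the jaws (y 39 plus jaw travel, to the V).
- seat (a point): On the bed (clamp x 0, y 115, z 15): where the axis of a 60 mm tin ends up when pressed into the fixed jaw, an upright V of two rubber plates open to -y, 60 mm wide at its mouth, with a steel block behind it at y 158 to 176; both rise 60 mm over the bed. Nothing stands beside the seat in x.
- handle_grip (a point): Middle of the fixed handle (24 mm wide in x, 14 thick in y), at clamp y -124.5, 135 mm above the shelf, 25 mm below its top. Its back face is 7 mm from this point towards -y. It does not move.
- trigger (a joint): Trigger angle in rad: 0 = out (returns there by its spring, 3 to 5 N), 0.34 = fully in at its stop. Each full squeeze moves the jaw 12 to 20 mm on; on release the pawl slips back over the teeth and the jaw stays. Once the jaw bears on the tin, it presses about 1.2 times the hand's force beyond the spring's. No lock: letting go slackens the clamp.
- trigger_pad (a point): Middle of the trigger lever (24 mm wide in x, 12 thick) about 134 mm above the shelf, 70 mm up from its pivot; the lever ends 25 mm above it. Its front face is 6 mm off towards +y. Squeezing moves it 24 mm towards -y, to the handle: the width over the backs of handle and trigger goes from 58 to 36 mm here.
- jaw (a joint): Travel of the moving jaw along the clamp's y, in m: 0 = fully back, grows towards the fixed jaw, largest 0.075. A seated tin is touched at 0.046. It has about 2.5 N of friction and is moved by the trigger only.
- jaw_face: The sprung rubber face of the moving jaw, 46 wide, 58 mm tall (z 17 to 75 over the shelf). Its front stands at clamp y 39 mm plus the jaw travel (see jaw_front).
- jaw_front (a point): Middle of the moving jaw's front face, 46 mm above the shelf.
- trigger_grip: The trigger's lever; origin at its pivot (clamp y -91, z 65 mm), z up along the lever. It turns about the clamp's x axis: leans 0.17 rad away from the handle when out, 0.17 rad towards it when fully in.
- pad (a joint): How far the sprung face is pressed back into the moving jaw, in m: 0 = free, 0.012 = bottomed. 2 N per mm, so it shows the clamping force (0.005 = 10 N).
Mind the look-alikes: they are no part of the job. What is shaped like the small_tin but green or purple is not meant.

How it is judged:
On the way, in this order (a step that is already met when the one before it is completed fails the run):
1. the small tin stands upright on the clamp's bed between the jaws, let go of, the moving jaw not yet pressing (x of small_tin in the frame of clamp between -0.025 and 0.025 m and y of small_tin in the frame of clamp between 0.06 and 0.125 m and z of small_tin in the frame of clamp between 0.012 and 0.019 m and angle between small_tin's own z axis and vertical below 0.08 rad and contact force between the fingers and small_tin below 0.1 N and contact force between jaw_face and small_tin below 1 N and linear speed of small_tin below 0.02 m/s), for 0.2 s.
2. the trigger is squeezed in by the fingers (value of joint trigger above 0.26 rad and contact force between the fingers and trigger_grip above 0.5 N), for 0.05 s.
3. the trigger has sprung out again (value of joint trigger below 0.08 rad), for 0.05 s.
At the end, for the whole second after the job is handed in: The small tin stands upright on the bed in the V of the fixed jaw (15 mm across, -15 to +7 mm along), the moving jaw pressing it with 4 to 40 N, at rest, not touched by the fingers, which still press the trigger (over 1 N); other tins and shaker upright, within 30 mm of their starts (x of small_tin in the frame of clamp between -0.015 and 0.015 m and y of small_tin in the frame of clamp between 0.1 and 0.122 m and z of small_tin in the frame of clamp between 0.012 and 0.019 m and angle between small_tin's own z axis and vertical below 0.08 rad and contact force between jaw_face and small_tin between 4 and 40 N and contact force between the fingers and trigger_grip above 1 N and contact force between the fingers and small_tin below 0.1 N and linear speed of small_tin below 0.02 m/s and angle between each of wide_tin_a, wide_tin_b, wide_tin_c, shaker's own z axis and vertical below 0.1 rad and distance of each of wide_tin_a, wide_tin_b, wide_tin_c, shaker from where it was at the start of the episode below 0.03 m); the arm keeps its last pose, push and grip.
It fails at once if the tin is crushed: the moving jaw presses on it with more than 40 N (contact force between jaw_face and small_tin above 40 N).
It fails at once if the small tin tips over (angle between small_tin's own z axis and vertical above 0.6 rad).
It fails at once if the moving jaw is pushed by the robot (contact force between any of the arm, the fingers and jaw above 5 N).
It fails at once if another tin or the shaker is shoved away or knocked over (distance of any of wide_tin_a, wide_tin_b, wide_tin_c, shaker from where it was at the start of the episode above 0.05 m or angle between any of wide_tin_a, wide_tin_b, wide_tin_c, shaker's own z axis and vertical above 0.5 rad).
It also fails if it takes over 67 s, if anything falls off the work surface, if the arm or the gripper's body presses on something with over 40 N, if the wrist force passes 120 N, or if a joint passes its speed limit or range.

## Working session

There is one attempt and no reset: what is moved stays moved. The work goes in short steps, Python scripts to look and compute and a tool call to move; the robot and the scene stay as the last step left them, time stands still between calls to the robot, and variables do not carry over. Pictures are saved under pics/ and viewed, at most 10 in all, crops included, and the job is handed in when it is done.

Besides the shell and the picture viewer there is one more tool, called after "Request:" as name(argument=value, ...) on one line, values as JSON. arm_command: Moves the arm, as the interface text tells. Shifts and turns lie within -1 to 1; 1 stands for 250 mm of shift or 360 degrees of turn. Its arguments: {"type":"object","properties":{"rows":{"type":"array","items":{"type":"object","properties":{"fingers":{"type":"number"},"translation":{"type":"array","items":{"type":"number","minimum":-1,"maximum":1}},"dr":{"type":"array","items":{"type":"number","minimum":-1,"maximum":1}}}}},"grip_force":{"type":"number"}},"required":["rows"]}

```bash
ls; mkdir -p pics
cat > h.py <<'E'
from cell import *
import numpy as np, cv2
def grab(n):
    c=camera(n); return c
def world(c,r,col,z=None):
    """pixel -> world from depth map (or given array)"""
    K=np.array(c['camera_matrix']);R,_=cv2.Rodrigues(np.array(c['rvec'],float));t=np.array(c['tvec'],float)
    r=np.atleast_1d(r);col=np.atleast_1d(col)
    d=c['z_map'][r.astype(int),col.astype(int)]
    x=(col-K[0,2])/K[0,0];y=(r-K[1,2])/K[1,1];k=c['k1']
    u,v=x.copy(),y.copy()
    for _ in range(20):
        s=1+k*(u*u+v*v);u=x/s;v=y/s
    P=np.stack([u*d,v*d,d],-1)
    return (P-t)@R
def cloud(c):
    r,q=np.mgrid[0:420,0:560]
    W=world(c,r.ravel(),q.ravel()).reshape(420,560,3)
    W[c['z_map']==0]=np.nan
    return W
E
python3 - <<'E'
from h import *
s=sense(); print({k:np.round(v,3) for k,v in s.items()})
for n in('top','side'):
    c=grab(n); cv2.imwrite(f'pics/{n}0.png',c['image'][:,:,::-1]); np.savez(f'{n}0.npz',**c)
    for q in('small_tin','wide_tin_a','wide_tin_c','shaker','clamp','handle_grip','trigger_pad','jaw_front','seat'):
        for d in spot_in(n,q)[:3]:
            p=d['pixel']; print(n,q,round(d['confidence'],2),np.round(p),np.round(world(c,*p)[0],3))
E
```

```text
pics
{'time': np.float64(0.0), 'joint_positions': array([ 1.157,  0.131,  1.489,  0.   ,  1.523, -0.085]), 'joint_velocities': array([-0.002, -0.002,  0.001, -0.001,  0.   ,  0.   ]), 'joint_torque': array([ 2.0000e-03, -5.6939e+01, -5.0056e+01,  0.0000e+00,  1.5000e-02,
       -0.0000e+00]), 'eef_pos': array([0.193, 0.567, 0.247]), 'orientation': array([-5.140e-01, -3.099e+00,  3.000e-03]), 'wrist_force': array([ 0.25 , -0.463, -0.099]), 'wrist_torque': array([0.006, 0.03 , 0.059]), 'finger_force': np.float64(0.0), 'grip_width': np.float64(0.085)}
top small_tin 0.97 [227. 171.] [0.438 0.351 0.148]
top small_tin 0.97 [291. 151.] [0.286 0.417 0.087]
top small_tin 0.9 [251. 126.] [0.385 0.481 0.089]
top wide_tin_a 0.85 [221. 429.] [ 0.442 -0.278  0.058]
top wide_tin_a 0.82 [220. 450.] [ 0.44  -0.311  0.113]
top wide_tin_a 0.76 [229. 190.] [0.439 0.328 0.062]
top wide_tin_c 0.85 [221. 429.] [ 0.442 -0.278  0.058]
top wide_tin_c 0.82 [220. 450.] [ 0.44  -0.311  0.113]
top wide_tin_c 0.76 [229. 190.] [0.439 0.328 0.062]
top shaker 0.94 [149. 178.] [0.658 0.374 0.01 ]
top clamp 0.81 [189. 
[... 553 characters left out ...]
58]
side wide_tin_a 0.63 [344. 354.] [ 0.405 -0.341  0.04 ]
side wide_tin_c 0.75 [321. 363.] [ 0.434 -0.327  0.11 ]
side wide_tin_c 0.74 [184. 226.] [0.427 0.313 0.058]
side wide_tin_c 0.63 [344. 354.] [ 0.405 -0.341  0.04 ]
side shaker 0.95 [146. 272.] [0.626 0.331 0.108]
side shaker 0.69 [220. 303.] [0.534 0.041 0.061]
side clamp 0.86 [240. 316.] [ 0.545 -0.014  0.012]
side handle_grip 0.82 [244. 318.] [ 0.54  -0.028  0.014]
side handle_grip 0.35 [229. 332.] [ 0.544 -0.077  0.132]
side trigger_pad 0.74 [230. 328.] [ 0.6   -0.004  0.011]
side trigger_pad 0.38 [183. 225.] [0.428 0.32  0.058]
side jaw_front 0.53 [219. 299.] [0.521 0.044 0.074]
side seat 0.64 [244. 319.] [ 0.544 -0.029  0.013]
```

View pics/top0.png

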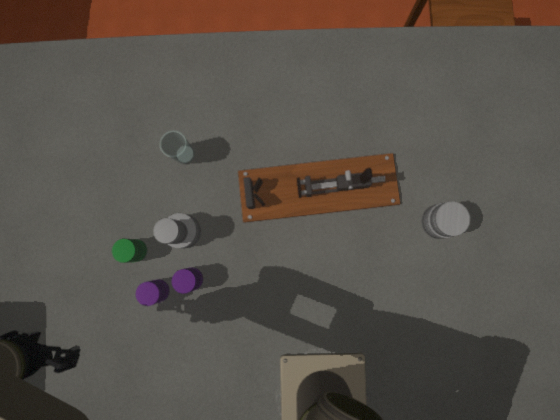

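View pics/side0.png

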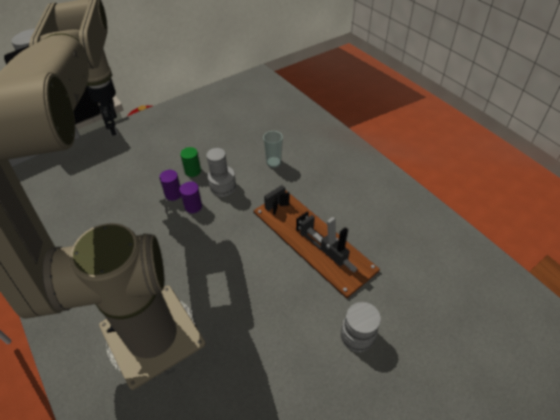

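Run:
```python
from h import *
for n in('top','side'):
    c=dict(np.load(f'{n}0.npz')); c['k1']=float(c['k1'])
    W=cloud(c); x,y,z=W[...,0],W[...,1],W[...,2]
    def rep(l,m):
        P=W[m]
        if len(P)>5: print(n,l,len(P),np.round(np.median(P,0),4),np.round(P.min(0),3),np.round(P.max(0),3))
    rep('tin top',(z>.14)&(z<.16)&(abs(x-.43)<.06)&(abs(y-.35)<.06))
    C=(abs(x-.54)<.15)&(abs(y)<.25)
    rep('board',C&(z>.011)&(z<.019)&(abs(x-.54)<.15))
    m=C&(z>.011)&(z<.019)
    if n=='top':
        P=W[m][:,:2].astype(np.float32); print(cv2.minAreaRect(P))
    rep('hi',C&(z>.145)&(z<.2)); rep('mid',C&(z>.065)&(z<.082)&(y>-.03))
    for a in np.arange(-.2,.22,.02):
        mm=C&(abs(y-a)<.01)&(z>.025)
        if mm.sum()>3: print(round(a,2),mm.sum(),'x',np.round(np.percentile(x[mm],[2,98]),3),'z',np.round(np.percentile(z[mm],[50,98]),3))
```

```text
top tin top 533 [0.4318 0.362  0.1506] [0.402 0.333 0.141] [0.46  0.394 0.156]
top board 6064 [0.5351 0.001  0.0154] [ 0.458 -0.217  0.011] [0.628 0.209 0.019]
((0.5443718433380127, -0.0041828453540802), (0.14066354930400848, 0.41774043440818787), 5.047926902770996)
top hi 125 [ 0.5507 -0.1059  0.1584] [ 0.538 -0.119  0.146] [ 0.564 -0.057  0.164]
top mid 483 [0.534  0.1569 0.0759] [0.491 0.016 0.065] [0.566 0.187 0.082]
-0.18 9 x [0.553 0.564] z [0.041 0.049]
-0.16 45 x [0.551 0.565] z [0.04  0.046]
-0.14 35 x [0.539 0.562] z [0.042 0.072]
-0.12 99 x [0.536 0.563] z [0.086 0.163]
-0.1 195 x [0.535 0.569] z [0.074 0.161]
-0.08 89 x [0.531 0.568] z [0.071 0.135]
-0.06 188 x [0.531 0.565] z [0.073 0.161]
-0.04 95 x [0.53  0.564] z [0.039 0.073]
-0.02 65 x [0.528 0.562] z [0.039 0.045]
-0.0 76 x [0.526 0.56 ] z [0.038 0.043]
0.02 126 x [0.518 0.563] z [0.076 0.081]
0.04 110 x [0.517 0.56 ] z [0.067 0.079]
0.06 19 x [0.534 0.561] z [0.073 0.079]
0.14 54 x [0.497 0.561] z [0.072 0.079]
0.16 156 x [0.491 0.557] z [0.073 0.079]
0.18 184 x [0.49  0.564] z [0.076 0.079]
side tin top 226 [0.42
[... 258 characters left out ...]
738] [0.486 0.015 0.065] [0.564 0.189 0.082]
-0.18 14 x [0.552 0.565] z [0.039 0.043]
-0.16 38 x [0.55  0.563] z [0.041 0.048]
-0.14 99 x [0.538 0.568] z [0.045 0.072]
-0.12 263 x [0.535 0.569] z [0.089 0.16 ]
-0.1 104 x [0.532 0.558] z [0.069 0.159]
-0.08 237 x [0.531 0.565] z [0.091 0.154]
-0.06 126 x [0.528 0.56 ] z [0.071 0.16 ]
-0.04 24 x [0.528 0.553] z [0.034 0.056]
-0.02 44 x [0.524 0.559] z [0.038 0.042]
-0.0 42 x [0.525 0.558] z [0.037 0.042]
0.02 192 x [0.515 0.562] z [0.058 0.079]
0.04 111 x [0.514 0.559] z [0.063 0.077]
0.06 13 x [0.517 0.562] z [0.074 0.076]
0.14 86 x [0.495 0.561] z [0.052 0.075]
0.16 212 x [0.489 0.552] z [0.059 0.078]
0.18 127 x [0.488 0.561] z [0.074 0.079]
```

The top view shows the silver small tin at (row 231, col 167), the green and purple look-alikes to its left and below, the shaker at (148, 176) and tins b/c at (220, 440). The clamp is in the middle, with the V at col 250 (+y) and the handle and trigger at cols 349–366. The side view agrees.

Run:
```python
from h import *
import cell; print('tip', getattr(cell,'tip_reach',None))
s=[]
for n in('top','side'):
    c=dict(np.load(f'{n}0.npz')); c['k1']=float(c['k1']); W=cloud(c)
    z=W[...,2]
    m=(z>.145)&(z<.156)&(abs(W[...,0]-.431)<.05)&(abs(W[...,1]-.363)<.05)
    print(n,'tin',cv2.minEnclosingCircle(W[m][:,:2].astype(np.float32)))
    B=(z>.011)&(z<.019)&(abs(W[...,0]-.544)<.12)&(abs(W[...,1])<.25)
    (cx,cy),wh,a=cv2.minAreaRect(W[B][:,:2].astype(np.float32)); print(cx,cy,wh,a)
    a=np.radians(5.05); ex=np.array([np.cos(a),np.sin(a)]); ey=np.array([-ex[1],ex[0]])
    P=W.reshape(-1,3); P=P[~np.isnan(P[:,0])]; d=P[:,:2]-[.5444,-.0042]; u,v,h=d@ex*1e3,d@ey*1e3,P[:,2]*1e3
    I=abs(u)<80
    def rep(l,m):
        m=m&I; 
        if m.sum(): print(n,l,m.sum(),'u',np.round(np.percentile(u[m],[3,50,97]),1),'v',np.round(np.percentile(v[m],[3,50,97]),1))
    rep('handle top',(h>150)&(v<-105)&(v>-200)); rep('handle',(h>95)&(h<150)&(v<-95)&(v>-200)); rep('trig',(h>150)&(v>-90)&(v<0))
    rep('trig134',(h>124)&(h<144)&(v>-90)&(v<0))
    rep('housing',(h>66)&(h<76)&(v>-160)&(v<0)); rep('jaw',(h>70)&(v>0)&(v<90)); rep('V',(h>70)&(v>100)&(v<200))
```

```text
tip 0.017
top tin ((0.4319096803665161, 0.36331015825271606), 0.03047468140721321)
0.5443718433380127 -0.0041828453540802 (0.14066354930400848, 0.41774043440818787) 5.047926902770996
top handle top 41 u [-11.3  -0.2   9.5] v [-114.8 -110.  -105.7]
top handle 54 u [-12.2  -6.2   9.3] v [-111.  -101.8 -101. ]
top trig 55 u [-11.7  -1.4  10.8] v [-64.8 -58.8 -53.5]
top trig134 7 u [-11.9 -11.6   4.7] v [-70.  -65.1 -58.3]
top housing 309 u [-18.   -4.5  16.2] v [-124.4  -82.7  -45.5]
top jaw 156 u [-22.5  -1.1  21.2] v [22.2 32.  54.7]
top V 298 u [-35.3  -1.   33.6] v [149.4 177.3 189.2]
side tin ((0.42550140619277954, 0.36598795652389526), 0.033976972103118896)
0.5423003435134888 -0.0034407973289489746 (0.14374502003192902, 0.4198167026042938) 5.461442947387695
side handle top 38 u [-14.   -3.9   8.3] v [-115.5 -111.2 -105.2]
side handle 96 u [-13.6  -9.3   8. ] v [-115.1 -112.9 -102.9]
side trig 39 u [-14.1  -3.7   9.6] v [-66.5 -62.1 -54.9]
side trig134 48 u [-15.   -6.6   9.4] v [-71.9 -67.7 -58.2]
side housing 202 u [-19.6  -9.9  15. ] v [-127.8  -91.5  -48.7]
side jaw 107 u [-25.4  -3.4  20.1] v [22.5 31.9 57.2]
side V 166 u [-38.8  -3.2  31. ] v [150.2 176.7 190.6]
```

Request:
arm_command(rows=[{"fingers": 1,"translation": [0.952,-0.818,0.05],"dr": [0,0,-0.1836]},{"fingers": 1,"translation": [0.952,-0.818,0.05],"dr": [0,0,-0.1836]},{"fingers": 1,"translation": [0.952,-0.818,0.05],"dr": [0,0,-0.1836]},{"fingers": 1,"translation": [0.952,-0.818,0.05],"dr": [0,0,-0.1836]},{"fingers": 1,"translation": [0.952,-0.818,0.05],"dr": [0,0,-0.1836]},{"fingers": 1,"translation": [0.952,-0.818,0.05],"dr": [0,0,-0.1836]},{"fingers": 1,"translation": [0.952,-0.818,0.05],"dr": [0,0,-0.1836]},{"fingers": 1,"translation": [0.952,-0.818,0.05],"dr": [0,0,-0.1836]},{"fingers": 1,"translation": [0.952,-0.818,0.05],"dr": [0,0,-0.1836]},{"fingers": 1,"translation": [0.952,-0.818,0.05],"dr": [0,0,-0.1836]}], grip_force=30)

```text
time: 2.0
eef_pos: [0.4316, 0.3635, 0.2608]
orientation: [-2.117, -2.321, 0.0]
wrist_force: [-0.2, 0.6, 0.2]
grip_width: 0.0857
finger_force: 0.0
```

Request:
arm_command(rows=[{"fingers": 1,"translation": [0,0,-0.2]},{"fingers": 1,"translation": [0,0,-0.38]},{"fingers": 1,"translation": [0,0,-0.5]},{"fingers": 1,"translation": [0,0,-0.556]},{"fingers": 1,"translation": [0,0,-0.556]},{"fingers": 0.5,"translation": [0,0,-0.556]},{"fingers": 0.5,"translation": [0,0,-0.556]},{"fingers": 0.5,"translation": [0,0,-0.556]},{"fingers": 0.5,"translation": [0,0,-0.556]},{"fingers": 0.5,"translation": [0,0,-0.556]},{"fingers": 0.5,"translation": [0,0,-0.556]}], grip_force=30)

```text
validation failed for argument at $.ro...
```

Request:
arm_command(rows=[{"fingers": 1,"translation": [0,0,-0.2],"dr": [0,0,0]},{"fingers": 1,"translation": [0,0,-0.38],"dr": [0,0,0]},{"fingers": 1,"translation": [0,0,-0.5],"dr": [0,0,0]},{"fingers": 1,"translation": [0,0,-0.556],"dr": [0,0,0]},{"fingers": 1,"translation": [0,0,-0.556],"dr": [0,0,0]},{"fingers": 0.5,"translation": [0,0,-0.556],"dr": [0,0,0]},{"fingers": 0.5,"translation": [0,0,-0.556],"dr": [0,0,0]},{"fingers": 0.5,"translation": [0,0,-0.556],"dr": [0,0,0]},{"fingers": 0.5,"translation": [0,0,-0.556],"dr": [0,0,0]},{"fingers": 0.5,"translation": [0,0,-0.556],"dr": [0,0,0]},{"fingers": 0.5,"translation": [0,0,-0.556],"dr": [0,0,0]}], grip_force=30)

```text
time: 3.1
eef_pos: [0.4331, 0.3646, 0.1247]
orientation: [2.12, 2.317, 0.007]
wrist_force: [-0.6, -0.4, 6.2]
grip_width: 0.0595
finger_force: 33.4
```

Request:
arm_command(rows=[{"fingers": 0.5,"translation": [0,0,0.08],"dr": [0,0,0]},{"fingers": 0.5,"translation": [0,0,0.2],"dr": [0,0,0]},{"fingers": 0.5,"translation": [0,0,0.32],"dr": [0,0,0]},{"fingers": 0.5,"translation": [0,0,0.4],"dr": [0,0,0]},{"fingers": 0.5,"translation": [0,0,0.4],"dr": [0,0,0]},{"fingers": 0.5,"translation": [0,0,0.4],"dr": [0,0,0]}])

```text
time: 3.7
eef_pos: [0.432, 0.3635, 0.2221]
orientation: [2.121, 2.317, 0.002]
wrist_force: [-0.3, 0.1, -2.5]
grip_width: 0.0594
finger_force: 33.4
```

Run:
```python
from h import *
s=sense(); print({k:np.round(v,4) for k,v in s.items() if k in('eef_pos','orientation','wrist_force','grip_width','joint_positions')})
c=grab('side'); cv2.imwrite('pics/side1.png',cv2.resize(c['image'][60:300,100:380,::-1],None,fx=2,fy=2))
```

```text
{'joint_positions': array([ 0.6087,  0.0471,  1.6244, -0.    ,  1.4687,  0.5203]), 'eef_pos': array([0.432 , 0.3635, 0.2221]), 'orientation': array([2.1208e+00, 2.3172e+00, 2.1000e-03]), 'wrist_force': array([-0.3135,  0.1449, -2.4834]), 'grip_width': np.float64(0.0594)}
```

View pics/side1.png

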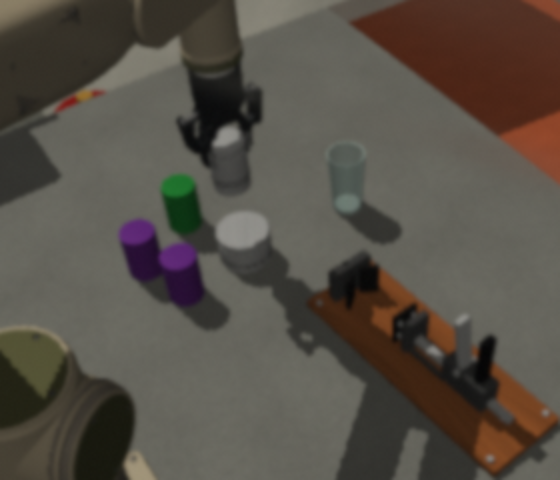

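The tin is in the gripper and hangs upright; wide tin a, at about (238, 243) in the crop, hasn't moved.

Request:
arm_command(rows=[{"fingers": 0.5,"translation": [0.08,-0.2,0],"dr": [0,0,0]},{"fingers": 0.5,"translation": [0.16,-0.4,0],"dr": [0,0,0]},{"fingers": 0.5,"translation": [0.24,-0.6,0],"dr": [0,0,0]},{"fingers": 0.5,"translation": [0.32,-0.8,0],"dr": [0,0,0]},{"fingers": 0.5,"translation": [0.38,-0.95,0],"dr": [0,0,0]},{"fingers": 0.5,"translation": [0.402,-1,0],"dr": [0,0,0]},{"fingers": 0.5,"translation": [0.402,-1,-0.1],"dr": [0,0,0]},{"fingers": 0.5,"translation": [0.402,-1,-0.25],"dr": [0,0,0]},{"fingers": 0.5,"translation": [0.402,-1,-0.4],"dr": [0,0,0]},{"fingers": 0.5,"translation": [0.402,-1,-0.48],"dr": [0,0,0]},{"fingers": 0.5,"translation": [0.402,-1,-0.5],"dr": [0,0,0]},{"fingers": 0.5,"translation": [0.402,-1,-0.5],"dr": [0,0,0]}])

```text
time: 4.95
eef_pos: [0.5307, 0.1132, 0.0949]
orientation: [-2.119, -2.316, 0.005]
wrist_force: [0.3, 0.6, -1.5]
grip_width: 0.0594
finger_force: 33.4
```

Run:
```python
from h import *
s=sense(); print({k:np.round(v,4) for k,v in s.items() if k in('eef_pos','orientation','wrist_force','grip_width','joint_positions')})
c=grab('side'); cv2.imwrite('pics/side2.png',cv2.resize(c['image'][150:310,210:400,::-1],None,fx=3,fy=3))
```

```text
{'joint_positions': array([ 0.1156,  0.1092,  1.8009, -0.    ,  1.2353,  0.0272]), 'eef_pos': array([0.5307, 0.1132, 0.0949]), 'orientation': array([-2.1193, -2.3156,  0.0046]), 'wrist_force': array([ 0.319 ,  0.627 , -1.5149]), 'grip_width': np.float64(0.0594)}
```

View pics/side2.png

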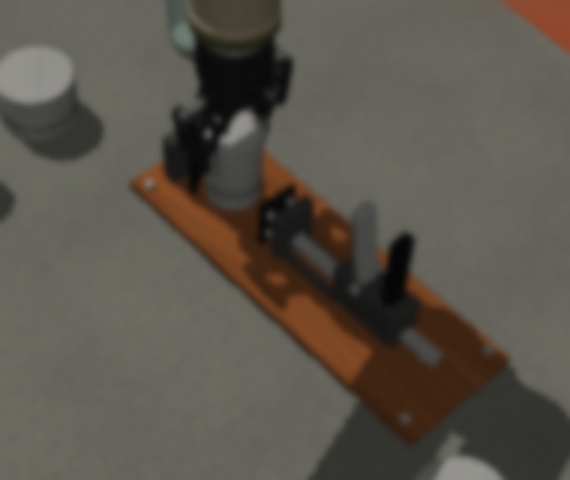

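The tin hangs over the bed in front of the V, at about (170, 235) in the crop, with the jaw clear.

Request:
arm_command(rows=[{"fingers": 0.5,"translation": [0.004,0,-0.025],"dr": [0,0,0]},{"fingers": 0.5,"translation": [0.006,0,-0.045],"dr": [0,0,0]},{"fingers": 0.5,"translation": [0.006,0,-0.055],"dr": [0,0,0]},{"fingers": 0.5,"translation": [0.006,0,-0.058],"dr": [0,0,0]},{"fingers": 0.5,"translation": [0.006,0,-0.058],"dr": [0,0,0]},{"fingers": 0.5,"translation": [0.006,0,-0.058],"dr": [0,0,0]}])

```text
time: 5.6
eef_pos: [0.5338, 0.1134, 0.0825]
orientation: [2.121, 2.317, 0.0]
wrist_force: [0.0, -0.3, -1.0]
grip_width: 0.0592
finger_force: 33.4
```

Request:
arm_command(rows=[{"fingers": 0.5,"translation": [0,0,-0.004],"dr": [0,0,0]},{"fingers": 0.5,"translation": [0,0,-0.008],"dr": [0,0,0]},{"fingers": 0.5,"translation": [0,0,-0.008],"dr": [0,0,0]}])

```text
time: 5.9
eef_pos: [0.5336, 0.1134, 0.0801]
orientation: [-2.121, -2.317, 0.0]
wrist_force: [0.1, 0.5, -2.6]
grip_width: 0.0594
finger_force: 33.4
```

Request:
arm_command(rows=[{"fingers": 0.5,"translation": [0,0,-0.004],"dr": [0,0,0]},{"fingers": 0.5,"translation": [0,0,-0.006],"dr": [0,0,0]},{"fingers": 0.5,"translation": [0,0,-0.006],"dr": [0,0,0]}])

```text
time: 6.2
eef_pos: [0.5338, 0.1133, 0.0797]
orientation: [2.121, 2.317, -0.0]
wrist_force: [-5.1, -0.5, 7.1]
grip_width: 0.0594
finger_force: 34.2
```

Request:
arm_command(rows=[{"fingers": 0.8,"translation": [0,0,0.002],"dr": [0,0,0]},{"fingers": 0.9,"translation": [0,0,0.002],"dr": [0,0,0]},{"fingers": 1,"translation": [0,0,0.002],"dr": [0,0,0]},{"fingers": 1,"translation": [0,0,0.002],"dr": [0,0,0]},{"fingers": 1,"translation": [0,0,0.002],"dr": [0,0,0]},{"fingers": 1,"translation": [0,0,0.1],"dr": [0,0,0]},{"fingers": 1,"translation": [0,0,0.25],"dr": [0,0,0]},{"fingers": 1,"translation": [0,0,0.4],"dr": [0,0,0]},{"fingers": 1,"translation": [0,0,0.56],"dr": [0,0,0]},{"fingers": 1,"translation": [0,0,0.6],"dr": [0,0,0]},{"fingers": 1,"translation": [0,0,0.6],"dr": [0,0,0]}])

```text
time: 7.3
eef_pos: [0.5352, 0.1136, 0.2314]
orientation: [2.119, 2.315, 0.006]
wrist_force: [0.3, -0.4, -0.3]
grip_width: 0.0853
finger_force: 0.0
```

```bash
cat > m.py <<'E'
from h import *
O=np.array([.5417,.0096]);a=np.radians(5.05); ex=np.array([np.cos(a),np.sin(a)]); ey=np.array([-ex[1],ex[0]])
def clampcloud(c):
    P=cloud(c).reshape(-1,3); P=P[~np.isnan(P[:,0])]; d=P[:,:2]-O
    return np.stack([d@ex,d@ey,P[:,2]],1)*1e3
def rep(l,P,lo,hi):
    m=np.all((P>lo)&(P<hi),1)
    if m.sum()>3: print(l,m.sum(),np.round(np.percentile(P[m],[3,50,97],axis=0),1).tolist())
def report(n,save=None):
    c=grab(n); P=clampcloud(c)
    rep(n+' tin top',P,[-50,55,95],[50,150,115]); rep(n+' jaw',P,[-30,-20,70],[30,80,82])
    rep(n+' handle',P,[-25,-150,150],[25,-108,170]); rep(n+' trig',P,[-25,-108,150],[25,-50,170])
    if save: cv2.imwrite(save,cv2.resize(c['image'][150:310,210:400,::-1],None,fx=3,fy=3))
E
python3 - <<'E'
from m import *
report('top');report('side'); s=sense(); print(s['eef_pos'],s['joint_positions'])
E
```

```text
top tin top 102 [[-21.4, 73.6, 100.5], [-4.5, 82.8, 105.2], [12.4, 104.6, 109.0]]
top handle 63 [[-10.0, -128.6, 152.3], [1.1, -121.5, 159.2], [10.7, -115.5, 162.7]]
top trig 54 [[-9.9, -78.5, 153.4], [0.2, -73.1, 158.5], [12.3, -67.7, 163.0]]
side tin top 260 [[-27.6, 75.0, 96.8], [-2.4, 99.9, 104.3], [25.4, 127.9, 108.0]]
side jaw 126 [[-23.5, 8.2, 70.7], [-2.4, 21.4, 75.6], [20.4, 77.7, 80.2]]
side handle 39 [[-12.6, -129.1, 151.5], [-3.1, -124.0, 158.3], [9.3, -118.3, 162.0]]
side trig 40 [[-13.7, -80.3, 150.7], [-3.0, -76.0, 157.0], [10.6, -69.1, 160.5]]
[0.53321656 0.11331699 0.22745381] [ 1.15341016e-01 -6.02573996e-03  1.66838088e+00 -4.02726015e-06
  1.48070680e+00  2.68697235e-02]
```

Request:
arm_command(rows=[{"fingers": 1,"translation": [0.07,-0.82,0],"dr": [0,0,-0.25]},{"fingers": 1,"translation": [0.07,-0.82,0],"dr": [0,0,-0.25]},{"fingers": 1,"translation": [0.07,-0.82,0],"dr": [0,0,-0.25]},{"fingers": 1,"translation": [0.07,-0.82,0],"dr": [0,0,-0.25]},{"fingers": 1,"translation": [0.07,-0.82,0],"dr": [0,0,-0.25]},{"fingers": 1,"translation": [0.07,-0.82,0],"dr": [0,0,-0.25]},{"fingers": 1,"translation": [0.07,-0.82,0],"dr": [0,0,-0.25]},{"fingers": 1,"translation": [0.07,-0.82,0],"dr": [0,0,-0.25]},{"fingers": 1,"translation": [0.07,-0.82,0],"dr": [0,0,-0.25]},{"fingers": 1,"translation": [0.07,-0.82,0],"dr": [0,0,-0.25]},{"fingers": 1,"translation": [0.07,-0.82,0],"dr": [0,0,-0.25]},{"fingers": 1,"translation": [0.07,-0.82,0],"dr": [0,0,-0.25]}])

```text
time: 8.6
eef_pos: [0.55, -0.0913, 0.226]
orientation: [-3.137, -0.137, 0.007]
wrist_force: [-0.7, -0.0, -0.0]
grip_width: 0.0853
finger_force: 0.0
```

Run:
```python
from m import *
report('top');report('side','pics/side3.png'); s=sense(); print(s['eef_pos'],s['orientation'],s['joint_positions'])
```

```text
top tin top 467 [[-24.4, 76.3, 101.1], [1.7, 102.0, 105.4], [27.9, 127.4, 109.1]]
top jaw 158 [[-20.8, 8.4, 72.1], [-0.0, 18.1, 76.7], [22.6, 41.1, 80.4]]
top handle 19 [[-10.2, -126.4, 152.3], [-7.3, -119.7, 158.6], [-2.3, -115.6, 162.3]]
side tin top 258 [[-27.6, 75.1, 97.9], [-2.2, 100.6, 104.4], [25.0, 128.2, 107.9]]
side jaw 126 [[-24.1, 9.4, 70.6], [-3.4, 21.3, 75.4], [21.2, 78.7, 80.4]]
side handle 40 [[-12.0, -128.8, 151.7], [-2.4, -123.8, 157.4], [8.9, -116.9, 162.2]]
side trig 39 [[-13.0, -80.2, 152.2], [-2.5, -76.0, 156.9], [8.6, -69.8, 161.7]]
[ 0.5503717  -0.0914272   0.22685534] [-3.13745576 -0.14252814  0.0045157 ] [-2.56516926e-01  3.04757958e-02  1.63267687e+00  2.27558458e-06
  1.48145253e+00  1.22348574e+00]
```

View pics/side3.png

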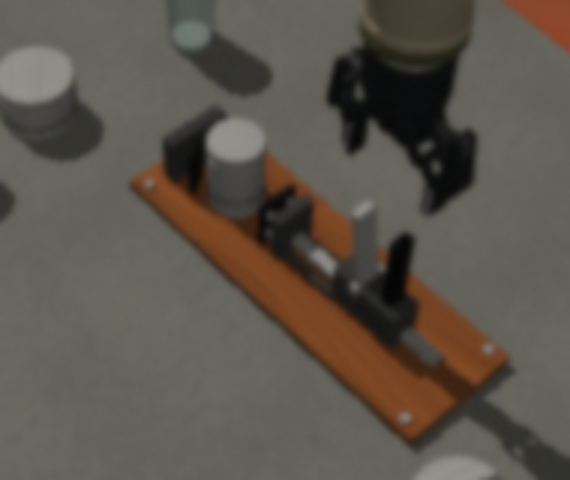

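The tin stands alone in front of the V, at about (165, 235) in the crop. The gripper hangs over the handle and trigger and lines up with the bar.

Request:
arm_command(rows=[{"fingers": 1,"translation": [0,0,-0.1],"dr": [0,0,0]},{"fingers": 1,"translation": [0,0,-0.2],"dr": [0,0,0]},{"fingers": 1,"translation": [0,0,-0.3],"dr": [0,0,0]},{"fingers": 1,"translation": [0,0,-0.36],"dr": [0,0,0]},{"fingers": 1,"translation": [0,0,-0.36],"dr": [0,0,0]},{"fingers": 0.76,"translation": [0,0,-0.36],"dr": [0,0,0]},{"fingers": 0.72,"translation": [0,0,-0.36],"dr": [0,0,0]},{"fingers": 0.72,"translation": [0,0,-0.36],"dr": [0,0,0]},{"fingers": 0.72,"translation": [0,0,-0.36],"dr": [0,0,0]},{"fingers": 0.72,"translation": [0,0,-0.36],"dr": [0,0,0]}], grip_force=20)

```text
time: 9.7
eef_pos: [0.5519, -0.0914, 0.1397]
orientation: [3.138, 0.139, 0.003]
wrist_force: [0.5, 4.2, 2.4]
grip_width: 0.0614
finger_force: 1.7
```

Request:
arm_command(rows=[{"fingers": 0.64,"translation": [0.001,-0.012,0],"dr": [0,0,0]},{"fingers": 0.56,"translation": [0.002,-0.024,0],"dr": [0,0,0]},{"fingers": 0.48,"translation": [0.003,-0.036,0],"dr": [0,0,0]},{"fingers": 0.38,"translation": [0.004,-0.048,0],"dr": [0,0,0]},{"fingers": 0.38,"translation": [0.004,-0.048,0],"dr": [0,0,0]},{"fingers": 0.38,"translation": [0.004,-0.048,0],"dr": [0,0,0]}])

```text
time: 10.3
eef_pos: [0.5527, -0.1025, 0.1402]
orientation: [-3.137, -0.139, -0.002]
wrist_force: [-4.0, 8.0, 10.8]
grip_width: 0.0347
finger_force: 24.6
```

Run:
```python
from m import *
report('top');report('side','pics/side4.png'); s=sense(); print(s['eef_pos'],s['wrist_force'],s['grip_width'],s['finger_force'])
```

```text
top tin top 470 [[-23.8, 76.4, 101.7], [1.8, 102.1, 105.4], [27.7, 127.3, 108.7]]
top jaw 154 [[-20.9, 27.2, 72.8], [1.3, 36.7, 76.6], [22.5, 59.8, 80.3]]
side tin top 258 [[-28.2, 75.7, 97.6], [-2.4, 100.7, 104.4], [24.7, 129.4, 107.6]]
side jaw 126 [[-24.2, 27.7, 71.0], [-3.6, 39.9, 75.4], [19.2, 78.3, 80.8]]
side handle 51 [[-12.5, -143.3, 150.7], [-6.3, -126.6, 157.4], [3.6, -109.0, 168.1]]
side trig 64 [[-12.2, -106.9, 151.7], [-3.1, -94.7, 159.1], [8.9, -84.4, 169.1]]
[ 0.55270308 -0.10253251  0.14018218] [-3.18015907  9.14966421 11.10829343] 0.03464188684863981 24.747879824135453
```

Request:
arm_command(rows=[{"fingers": 0.48,"translation": [-0.001,0.012,0],"dr": [0,0,0]},{"fingers": 0.58,"translation": [-0.002,0.024,0],"dr": [0,0,0]},{"fingers": 0.68,"translation": [-0.003,0.036,0],"dr": [0,0,0]},{"fingers": 0.8,"translation": [-0.004,0.052,0],"dr": [0,0,0]},{"fingers": 0.85,"translation": [-0.004,0.052,0],"dr": [0,0,0]},{"fingers": 0.85,"translation": [-0.004,0.052,0],"dr": [0,0,0]},{"fingers": 0.85,"translation": [-0.004,0.052,0],"dr": [0,0,0]},{"fingers": 0.85,"translation": [-0.004,0.052,0],"dr": [0,0,0]}])

```text
time: 11.2
eef_pos: [0.5513, -0.0908, 0.1388]
orientation: [3.138, 0.138, 0.0]
wrist_force: [-0.3, 1.1, -0.1]
grip_width: 0.0725
finger_force: 0.0
```

Run:
```python
from m import *
report('side','pics/side5.png');report('top'); s=sense(); print(s['eef_pos'],s['wrist_force'],s['grip_width'],s['finger_force'])
```

```text
side tin top 260 [[-27.4, 74.5, 96.1], [-2.5, 101.4, 104.2], [25.4, 128.2, 107.8]]
side jaw 129 [[-24.4, 26.7, 70.4], [-4.4, 39.3, 75.4], [21.8, 77.9, 80.3]]
side handle 57 [[-12.6, -149.4, 151.2], [-6.1, -128.4, 158.5], [2.9, -118.2, 168.4]]
side trig 77 [[-12.0, -81.1, 150.9], [-2.9, -69.7, 157.3], [10.1, -55.3, 168.4]]
top tin top 472 [[-24.1, 76.4, 101.2], [1.5, 101.7, 105.4], [27.7, 127.4, 109.1]]
top jaw 152 [[-21.0, 27.0, 72.5], [0.2, 36.7, 76.4], [22.7, 59.7, 79.6]]
[ 0.55124594 -0.09078096  0.13881321] [-0.51660953  0.26893683 -0.41755542] 0.0724072019766682 0.0
```

View pics/side5.png

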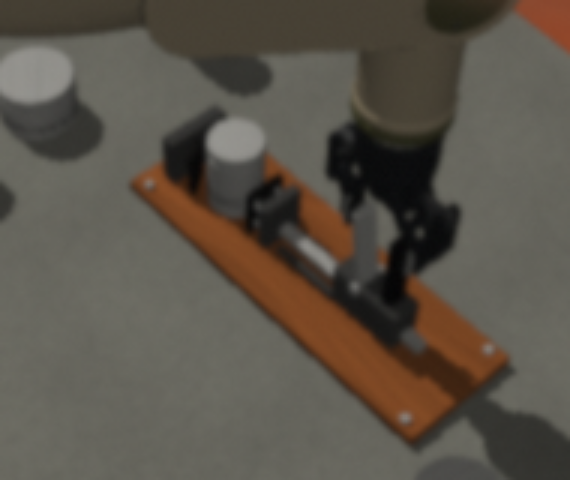

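The trigger is out, at (240, 365) in the crop. The jaw has moved up to the tin at (205, 270) and stays there, so the ratchet works.

Request:
arm_command(rows=[{"fingers": 0.72,"translation": [0,0,0],"dr": [0,0,0]},{"fingers": 0.68,"translation": [0,-0.004,0],"dr": [0,0,0]},{"fingers": 0.64,"translation": [0.001,-0.01,0],"dr": [0,0,0]},{"fingers": 0.6,"translation": [0.001,-0.016,0],"dr": [0,0,0]},{"fingers": 0.56,"translation": [0.002,-0.022,0],"dr": [0,0,0]},{"fingers": 0.52,"translation": [0.002,-0.028,0],"dr": [0,0,0]},{"fingers": 0.48,"translation": [0.003,-0.034,0],"dr": [0,0,0]},{"fingers": 0.44,"translation": [0.003,-0.04,0],"dr": [0,0,0]},{"fingers": 0.4,"translation": [0.004,-0.046,0],"dr": [0,0,0]},{"fingers": 0.38,"translation": [0.004,-0.046,0],"dr": [0,0,0]},{"fingers": 0.38,"translation": [0.004,-0.046,0],"dr": [0,0,0]},{"fingers": 0.38,"translation": [0.004,-0.046,0],"dr": [0,0,0]}])

```text
time: 12.5
eef_pos: [0.5528, -0.1023, 0.1403]
orientation: [3.138, 0.138, 0.002]
wrist_force: [-3.6, -0.1, 12.1]
grip_width: 0.0351
finger_force: 22.0
```

Run:
```python
from m import *
report('top');report('side'); s=sense(); print(s['eef_pos'],s['wrist_force'],s['grip_width'],s['finger_force'])
```

```text
top tin top 470 [[-24.3, 77.7, 101.4], [1.7, 103.3, 105.4], [27.3, 128.9, 109.1]]
top jaw 160 [[-21.7, 40.2, 72.1], [0.7, 50.0, 76.6], [23.6, 73.0, 79.9]]
side tin top 259 [[-27.4, 77.3, 97.0], [-2.1, 102.2, 104.2], [26.5, 129.6, 108.2]]
side jaw 112 [[-23.8, 41.6, 70.5], [-1.9, 52.2, 75.0], [20.0, 78.5, 79.6]]
side handle 47 [[-12.2, -143.0, 152.3], [-6.4, -124.0, 158.1], [1.5, -109.1, 168.3]]
side trig 62 [[-11.9, -106.6, 150.5], [-5.5, -94.1, 158.1], [10.1, -84.4, 166.8]]
[ 0.55276869 -0.10230864  0.14029591] [-3.15620474  2.26584973 13.09768116] 0.035072647320033484 22.01595799648203
```

Request:
arm_command(rows=[{"fingers": 0.48,"translation": [-0.001,0.012,0],"dr": [0,0,0]},{"fingers": 0.58,"translation": [-0.002,0.024,0],"dr": [0,0,0]},{"fingers": 0.68,"translation": [-0.003,0.036,0],"dr": [0,0,0]},{"fingers": 0.8,"translation": [-0.004,0.046,0],"dr": [0,0,0]},{"fingers": 0.85,"translation": [-0.004,0.046,0],"dr": [0,0,0]},{"fingers": 0.85,"translation": [-0.004,0.046,0],"dr": [0,0,0]},{"fingers": 0.85,"translation": [-0.004,0.046,0],"dr": [0,0,0]},{"fingers": 0.85,"translation": [-0.004,0.046,0],"dr": [0,0,0]}])

```text
time: 13.4
eef_pos: [0.5513, -0.0908, 0.1388]
orientation: [3.138, 0.139, 0.0]
wrist_force: [0.0, -0.6, 0.4]
grip_width: 0.0724
finger_force: 0.0
```

Request:
arm_command(rows=[{"fingers": 0.72,"translation": [0,0,0],"dr": [0,0,0]},{"fingers": 0.68,"translation": [0,-0.004,0],"dr": [0,0,0]},{"fingers": 0.64,"translation": [0.001,-0.01,0],"dr": [0,0,0]},{"fingers": 0.6,"translation": [0.001,-0.016,0],"dr": [0,0,0]},{"fingers": 0.56,"translation": [0.002,-0.022,0],"dr": [0,0,0]},{"fingers": 0.52,"translation": [0.002,-0.028,0],"dr": [0,0,0]},{"fingers": 0.48,"translation": [0.003,-0.034,0],"dr": [0,0,0]},{"fingers": 0.44,"translation": [0.003,-0.04,0],"dr": [0,0,0]},{"fingers": 0.4,"translation": [0.004,-0.046,0],"dr": [0,0,0]},{"fingers": 0.38,"translation": [0.004,-0.046,0],"dr": [0,0,0]},{"fingers": 0.38,"translation": [0.004,-0.046,0],"dr": [0,0,0]},{"fingers": 0.38,"translation": [0.004,-0.046,0],"dr": [0,0,0]}])

```text
time: 14.6
eef_pos: [0.5528, -0.1023, 0.1405]
orientation: [3.138, 0.139, 0.002]
wrist_force: [-4.1, 1.5, 12.2]
grip_width: 0.0353
finger_force: 21.8
```

Run:
```python
from m import *
report('top');report('side'); s=sense(); print(s['eef_pos'],s['wrist_force'],s['grip_width'],s['finger_force'])
```

```text
top tin top 467 [[-23.9, 88.2, 101.5], [1.7, 113.9, 105.5], [28.1, 139.2, 109.2]]
top jaw 123 [[-21.1, 53.7, 72.4], [0.1, 61.5, 77.2], [22.2, 79.3, 81.2]]
side tin top 258 [[-28.2, 87.4, 97.2], [-1.5, 112.7, 104.2], [26.1, 139.9, 107.8]]
side jaw 81 [[-23.0, 54.2, 70.9], [-3.7, 61.4, 75.3], [19.8, 79.1, 78.9]]
side handle 53 [[-13.0, -141.8, 150.7], [-7.8, -123.9, 158.0], [2.6, -109.2, 168.4]]
side trig 58 [[-13.3, -106.8, 150.7], [-3.5, -94.5, 158.4], [8.3, -83.8, 168.1]]
[ 0.55280742 -0.10232398  0.14048343] [-4.24390237  2.6881367  13.08274267] 0.03523295719941408 21.816372092580423
```

Request:
arm_command(rows=[{"fingers": 0.48,"translation": [-0.001,0.012,0],"dr": [0,0,0]},{"fingers": 0.58,"translation": [-0.002,0.024,0],"dr": [0,0,0]},{"fingers": 0.68,"translation": [-0.003,0.036,0],"dr": [0,0,0]},{"fingers": 0.8,"translation": [-0.004,0.046,0],"dr": [0,0,0]},{"fingers": 0.85,"translation": [-0.004,0.046,0],"dr": [0,0,0]},{"fingers": 0.85,"translation": [-0.004,0.046,0],"dr": [0,0,0]},{"fingers": 0.85,"translation": [-0.004,0.046,0],"dr": [0,0,0]},{"fingers": 0.85,"translation": [-0.004,0.046,0],"dr": [0,0,0]}])

```text
time: 15.5
eef_pos: [0.5513, -0.0908, 0.1388]
orientation: [3.138, 0.139, 0.0]
wrist_force: [0.3, 0.3, 0.6]
grip_width: 0.0725
finger_force: 0.0
```

Request:
arm_command(rows=[{"fingers": 0.72,"translation": [0,0,0],"dr": [0,0,0]},{"fingers": 0.68,"translation": [0,-0.004,0],"dr": [0,0,0]},{"fingers": 0.64,"translation": [0.001,-0.01,0],"dr": [0,0,0]},{"fingers": 0.62,"translation": [0.001,-0.013,0],"dr": [0,0,0]},{"fingers": 0.6,"translation": [0.001,-0.016,0],"dr": [0,0,0]},{"fingers": 0.58,"translation": [0.002,-0.019,0],"dr": [0,0,0]},{"fingers": 0.56,"translation": [0.002,-0.022,0],"dr": [0,0,0]},{"fingers": 0.56,"translation": [0.002,-0.022,0],"dr": [0,0,0]},{"fingers": 0.56,"translation": [0.002,-0.022,0],"dr": [0,0,0]}])

```text
time: 16.4
eef_pos: [0.5523, -0.096, 0.1403]
orientation: [-3.138, -0.139, -0.002]
wrist_force: [-3.2, 3.1, 10.2]
grip_width: 0.0483
finger_force: 8.5
```

Run:
```python
from m import *
report('top'); s=sense(); print(s['eef_pos'],s['wrist_force'],s['grip_width'],s['finger_force'])
```

```text
top tin top 463 [[-24.2, 88.2, 101.3], [1.7, 113.7, 105.5], [28.0, 139.0, 108.7]]
top jaw 123 [[-21.2, 55.6, 72.5], [0.1, 63.6, 77.2], [22.3, 79.3, 80.9]]
[ 0.55231216 -0.09596632  0.14035042] [-3.91442206  3.57958493 10.34333586] 0.047883380030282 8.541974499821663
```

Request:
arm_command(rows=[{"fingers": 0.54,"translation": [0,-0.002,0],"dr": [0,0,0]},{"fingers": 0.52,"translation": [0,-0.004,0],"dr": [0,0,0]},{"fingers": 0.5,"translation": [0.001,-0.006,0],"dr": [0,0,0]},{"fingers": 0.48,"translation": [0.001,-0.008,0],"dr": [0,0,0]},{"fingers": 0.48,"translation": [0.001,-0.008,0],"dr": [0,0,0]},{"fingers": 0.48,"translation": [0.001,-0.008,0],"dr": [0,0,0]},{"fingers": 0.48,"translation": [0.001,-0.008,0],"dr": [0,0,0]}])

```text
time: 17.15
eef_pos: [0.5525, -0.098, 0.141]
orientation: [-3.138, -0.138, -0.002]
wrist_force: [-8.0, 4.0, 15.8]
grip_width: 0.044
finger_force: 18.4
```

Run:
```python
from m import *
report('top');report('side','pics/side6.png'); s=sense(); print(s['eef_pos'],s['wrist_force'],s['grip_width'],s['finger_force'])
```

```text
top tin top 465 [[-23.9, 88.4, 101.2], [1.8, 114.0, 105.3], [27.9, 139.3, 108.8]]
top jaw 122 [[-21.4, 58.1, 71.7], [0.6, 66.0, 76.7], [22.6, 79.3, 80.2]]
side tin top 264 [[-28.2, 87.6, 96.7], [-2.6, 112.4, 103.9], [25.9, 141.0, 107.9]]
side jaw 80 [[-23.8, 58.4, 71.4], [-2.5, 65.4, 74.9], [21.2, 79.5, 79.1]]
side handle 45 [[-11.8, -142.1, 150.4], [-7.3, -129.1, 157.6], [0.1, -118.6, 169.5]]
side trig 72 [[-12.7, -98.4, 151.6], [-3.1, -89.7, 159.0], [10.3, -78.4, 168.0]]
[ 0.55252218 -0.09798186  0.14104478] [-7.20986192  3.14156367 16.54040887] 0.04371034349203474 18.420730233192444
```

View pics/side6.png

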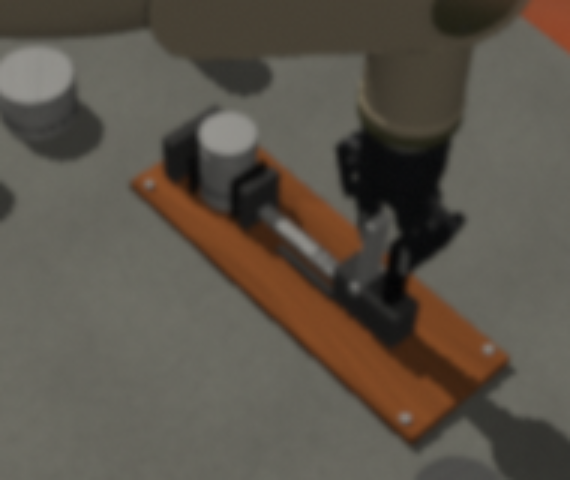

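The tin is upright in the V at (155, 228) in the crop. The jaw is pressing it at an estimated 9–17 N with the trigger held, so I'm handing in.

```bash
python3 -c "
from cell import *
print(finish_job())"
```

```text
the job is handed in; nothing more can be done
None
```

The job is handed in: the small tin stands upright in the V at about clamp y 114 mm, gripped at an estimated 9–17 N with the trigger still squeezed after three full pumps and a final part-squeeze; the hand-in gave no verdict.

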